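Clamp the loaf: push the handle round its L-shaped slot

TASK

Clamp the loaf for slicing: push the clamp's upright steel handle along the long leg of its L-shaped slot, so that the jaw slides up and brings the loaf to the fence, then round the corner and to the very end of the short leg, where it locks. Only push the handle: do not lift it. Leave the mug and the shaker where they stand, and finish with the hand clear of everything.

Things in the scene. Friction and masses are not known exactly. Their poses are not given: they have to be found in the camera images.
- clamp: Loaf clamp fixed to the counter: wooden base 330 x 240 x 22 mm with a metal slot plate 145 x 170 mm (x -80..65, y -85..85) whose top is 34 mm above the counter. Origin on the counter under the middle of the slot's long leg; x along the long leg to the corner and on to jaw, loaf and fence; y along the short leg, corner to end; z up. Place and yaw vary.
- corner (a point): Corner of the 14 mm wide L-shaped slot, on its centre line at the plate's top: clamp frame (40, 0, 34) mm. The long leg runs 80 mm, from (-40, 0) to here; the handle's axis passes here when the long leg is done.
- slot_end (a point): End of the slot's short leg, where the handle's axis must finish: 40 mm from the corner along the clamp's y, at the plate's top; clamp frame (40, 40, 34) mm.
- handle_mid (a point): Upright plain steel cylinder, diameter 28 mm, top 84 mm above the counter; foot flange diameter 38 mm, 4.5 mm high, and below it an 11 mm pin in the slot. This point is on its axis, 25 mm above the plate (59 mm above the counter). Slides with 2 to 3 N of friction (up to 10 N while pushing the loaf), no spring, stays where left. 350 g; only its weight keeps it in the slot.
- jaw (a joint): Travel of jaw and handle along the long leg (clamp's x), in m: 0 open, 0.08 at the corner (stop).
- cross (a joint): Travel of the handle along the short leg (clamp's y), in m: 0 in the long leg, 0.04 at the end of the short leg (stop). It can move only when the handle is at the corner.
- loaf: Crusty loaf, 62 mm (its x) x 200 mm (its y) x 56 mm high, about 450 g, loose across the base between jaw and fence. Origin at the centre of its underside. The wooden jaw (150 mm wide, top 69 mm above the counter, face 121 mm ahead of the handle) pushes it to the fixed fence (65 mm high, inner face at clamp x = 226 mm); with the jaw shut it has 3 mm of play.
- mug_rim (a point): Bystander: white mug, 80 mm in diameter, 90 mm high, standing on the counter beside the clamp on its +y side; this point is the centre of its mouth. Leave alone.
- shaker: Bystander: steel shaker, 42 mm in diameter, 82 mm high, on the counter beside the clamp on its -y side; origin at the centre of its underside. Leave alone.
Mind the look-alikes: they are no part of the job. Of the things like the loaf, leave any that is pink, red or yellow; of the rest the larger one is meant.

How it is judged:
On the way, in this order (a step that is already met when the one before it is completed fails the run):
1. the handle has come along the long leg to the corner (value of joint jaw above 0.075 m and value of joint cross below 0.015 m).
2. the handle has turned the corner and gone to the end of the short leg (value of joint jaw above 0.075 m and value of joint cross above 0.036 m), for 0.2 s.
At the end, for the whole second after the job is handed in: The handle rests in the short leg within 4 mm of its end (cross above 0.036, jaw above 0.075), down in the slot (not more than 3 mm up), and the loaf lies flat and still on the board between jaw and fence (all of step 2 and z of handle_mid in the frame of clamp below 0.062 m and x of loaf in the frame of clamp between 0.185 and 0.2 m and z of loaf in the frame of clamp below 0.027 m and angle between the x axis of loaf and the x axis of clamp, either way round below 0.1 rad and linear speed of loaf below 0.02 m/s and velocity of joint cross below 0.01 m/s); the robot touches nothing.
It fails at once if the handle is lifted more than 5 mm (z of handle_mid in the frame of clamp above 0.064 m).
It fails at once if the loaf is lifted more than 15 mm (z of loaf in the frame of clamp above 0.037 m).
It fails at once if the mug is shifted by more than 25 mm or tipped (distance of mug_rim from where it was at the start of the episode above 0.025 m).
It fails at once if the shaker is shifted by more than 25 mm or tipped (distance of shaker from where it was at the start of the episode above 0.025 m or angle between shaker's own z axis and vertical above 0.4 rad).
It also fails if it takes over 53 s, if anything falls off the work surface, if the arm or the gripper's body presses on something with over 40 N, if the wrist force passes 120 N, or if a joint passes its speed limit or range.

ROBOT

A 7-joint arm with a two-finger parallel gripper is mounted at the origin on the work surface. World frame = base frame: x ahead of the robot, y to its left, z up, the work surface at z = 0. Lengths are in m, angles in rad, forces in N, time in s.
With the tool pointing down it reaches from about 0.425 to 0.875 m from the base axis. Payload 4.7 kg.
Tool frame: the origin (TCP) lies on the centre line of the jaws, within the pads' length; the fingertips stand 22 mm ahead of it and the grasp point (between the pads) lies 3 mm ahead of it; z points along the fingers, y is the direction in which the jaws open and shut (so a half turn about z gives the same grasp; the last joint's range is limited). The gripper opens to 87 mm and grips with 3 to 60 N. Pads are 19 mm wide; open, the fingers measure 117 mm over their backs; the gripper's body (75 mm by 190 mm) begins 51 mm behind the grasp point.
Start: joints at [-1.299, 0.321, -0.07, 1.45, 0.023, 1.371, -0.057], TCP at [0.166, 0.629, 0.245] pointing down, gripper open.
Joint ranges: [-2.86, 2.86], [-0.3, 2.09], [-1.38, 1.24], [0.06, 2.45], [-1.56, 4.7], [0.09, 2.05], [-2.69, 2.69]. Speed limits (rad/s): [2.57, 2.57, 3.14, 3.14, 3.14, 3.14, 3.14].

INTERFACE

Orientations are given as a rotation vector (axis times angle).
In Python, from bench import ctrl, imaging, close_job, finder gives the robot as it stands. The module is installed in compiled form; this text tells all that it offers.
- The arm moves only by the shell command python3 -m jog 'ROWS' [FORCE]. ROWS is JSON, a list that holds one entry, the list of rows, each a list of 7 numbers: the shift along the tool's x, y, z in cm, then the turn, a rotation vector about the tool's x, y, z in degrees, then the finger opening in cm, from 0 to 8.7. In form: [[[dx, dy, dz, ax, ay, az, claw], ...]]. A call has 1 to 12 rows; each row shifts and turns the commanded pose from where the row before left it, along the tool's axes as they then stand; what a row does not reach is not made up. A row lasts 1/10 s, in which the tool goes at most 50 mm and 8.59 degrees, less where a joint would pass 70% of its speed; a pose out of reach is approached as far as the arm can. A call is refused whole if a number of a shift passes 5 or a number of a turn 8.59, either way. A call with a gripper value outside its range is refused whole. The fingers move at their own pace and stop on an object; FORCE is the grip in N (left out, the last holds). Time passes only in rows, so rows that do not move let the fingers close. It gives the time, the measured TCP pose, the force and the opening at its end, in the units of the state.
- ctrl.get_state(): the state, without advancing time (a new reading comes with each control period).
- imaging.get_image(name): name is "scene" or "top" or "wrist"; returns a dict with "frame" (480x640x3 uint8, red, green, blue), "intrinsics" (3x3 intrinsics, pixels), "k1" (the pictures are not rectified: a ray, as slopes to the right and down, at radius r is drawn at 1 + k1 r^2 times it, then the intrinsics apply), "pose" (4x4, takes a point from camera to world coordinates). Camera axes: x right, y down, z forward; pixel columns grow to the right and rows downward; lengths in m; the calibration is good to about 2 mm. A picture is of the moment at which its call begins. There is no depth.
- close_job(): hands the job in, once; it reports no verdict.
Trained networks look in the newest picture that a camera, given by its name, has taken for a name from the list of things; names that differ only in an ending like _2 or _b are one class to them, and where a whole thing is asked for, a point or a joint stands for the part that bears it (a point fixed in the world has none). Each returns a list of dicts, best first, with "conf" (0 to 1); they miss things now and then, are a little off and sometimes report something else, mostly with a low value. They report only what shows in the picture. A call takes as long as a camera call. They do not tell look-alikes from the thing itself.
- finder.trace(label, camera): "region" (480x640 bool, what is visible of it) and "point" ([row, column] as shares, 0 to 1, of the picture: columns of its width, rows of its height, amid what is visible of it).
- finder.spot_point(label, camera): "point" ([row, column] as shares, 0 to 1, of the picture: columns of its width, rows of its height: a listed point, or the origin of a listed thing).
The state is a dict: "time": time; "joint_positions": joint angles; "qd": joint speeds; "joint_torque": joint torques, N m; "position": TCP position; "tool_rot": TCP orientation; "ft_force": force on the tool from outside, world axes, zero at the start; "torque": the same for the moment, N m; "grip_width": opening from 0.0 (shut) to 1.0 (fully open).
Only numpy, scipy, OpenCV 4.12 (cv2) and the standard library are available. Lean on these libraries where they do the work, as an engineer would, in place of code of your own. Each camera call takes 0.05 s, during which the arm holds its last target. There are 200 camera calls.

## Working session

There is one attempt and no reset: what is moved stays moved. The work goes in short steps, Python scripts to look and compute and a shell command to move; the robot and the scene stay as the last step left them, time stands still between calls to the robot, and variables do not carry over. Pictures are saved under pics/ and viewed, about 8 in all and at most 12, crops included, and the job is handed in when it is done.

```bash
mkdir -p pics; cat > h.py <<'E'
import numpy as np, cv2
from bench import ctrl, imaging, finder
def und(im,u,v):
    K=np.array(im["intrinsics"]); x=(u-K[0,2])/K[0,0]; y=(v-K[1,2])/K[1,1]
    rd=np.hypot(x,y); r=rd
    for _ in range(20): r=rd/(1+im["k1"]*r*r)
    s=r/rd if rd>0 else 1
    return np.array([x*s,y*s,1.])
def hit(im,u,v,z):
    T=np.array(im["pose"]); d=T[:3,:3]@und(im,u,v); o=T[:3,3]
    return o+d*(z-o[2])/d[2]
def proj(im,p):
    T=np.array(im["pose"]);K=np.array(im["intrinsics"]); c=T[:3,:3].T@(np.array(p)-T[:3,3]); x,y=c[:2]/c[2]
    s=1+im["k1"]*(x*x+y*y); return K[0,0]*x*s+K[0,2],K[1,1]*y*s+K[1,2]
E
python3 - <<'E'
from h import *
Z=dict(corner=.034,slot_end=.034,handle_mid=.059,mug_rim=.09,shaker=0,clamp=0,loaf=.022)
for c in ["scene","top"]:
    im=imaging.get_image(c); cv2.imwrite(f"pics/{c}0.png",im["frame"][:,:,::-1])
    print(c,np.array(im["pose"])[:3,3].round(2))
    for n,z in Z.items():
        for r in finder.spot_point(n,c)[:3]:
            v,u=r["point"][0]*480,r["point"][1]*640
            print(n,round(r["conf"],2),int(u),int(v),hit(im,u,v,z).round(3))
s=ctrl.get_state();print(s["time"],s["position"],s["tool_rot"],s["grip_width"])
E
```

```text
scene [1.34 0.18 0.94]
corner 0.82 241 244 [ 0.541 -0.044  0.034]
slot_end 0.93 257 235 [ 0.509 -0.009  0.034]
handle_mid 0.55 231 216 [ 0.472 -0.075  0.059]
mug_rim 0.76 317 199 [0.434 0.134 0.09 ]
shaker 0.97 168 295 [ 0.674 -0.195  0.   ]
shaker 0.45 240 242 [ 0.504 -0.056  0.   ]
clamp 0.66 238 240 [ 0.498 -0.06   0.   ]
loaf 0.95 494 283 [0.614 0.543 0.022]
loaf 0.89 389 215 [0.411 0.316 0.022]
loaf 0.86 399 292 [0.652 0.328 0.022]
top [0.29 0.11 1.4 ]
corner 0.94 380 242 [ 0.539 -0.044  0.034]
slot_end 0.9 362 252 [0.51  0.002 0.034]
handle_mid 0.46 391 264 [ 0.479 -0.067  0.059]
mug_rim 0.61 310 281 [0.429 0.132 0.09 ]
shaker 0.55 434 197 [ 0.666 -0.191  0.   ]
clamp 0.77 384 258 [ 0.501 -0.056  0.   ]
loaf 0.79 238 206 [0.627 0.324 0.022]
loaf 0.76 234 302 [0.381 0.324 0.022]
loaf 0.65 149 215 [0.6   0.553 0.022]
0.8 [0.16575873 0.62853178 0.24463348] [4.03755365e-01 3.11545061e+00 2.35637079e-04] 1.0011187678515023
```

```bash
python3 - <<'E'
import cv2
a=cv2.imread("pics/scene0.png");b=cv2.imread("pics/top0.png")
cv2.imwrite("pics/a1.png",cv2.resize(a[130:400,90:560],(800,460)))
cv2.imwrite("pics/b1.png",cv2.resize(b[150:360,120:460],(800,494),interpolation=cv2.INTER_CUBIC))
E
```

```text
(no output)
```

View pics/a1.png

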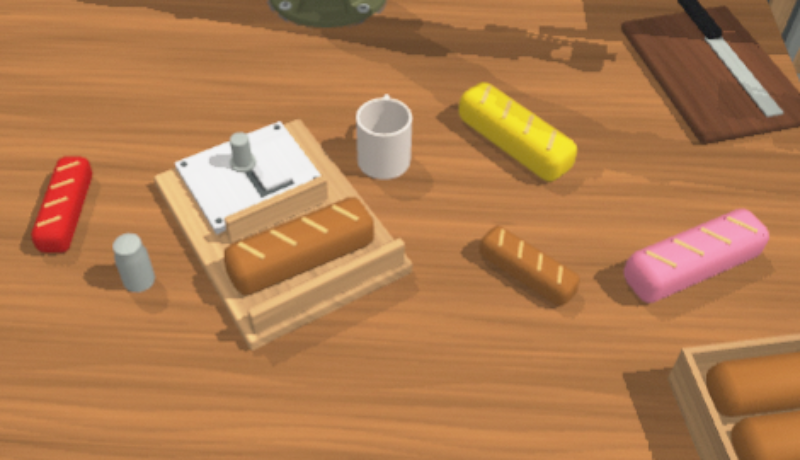

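View pics/b1.png

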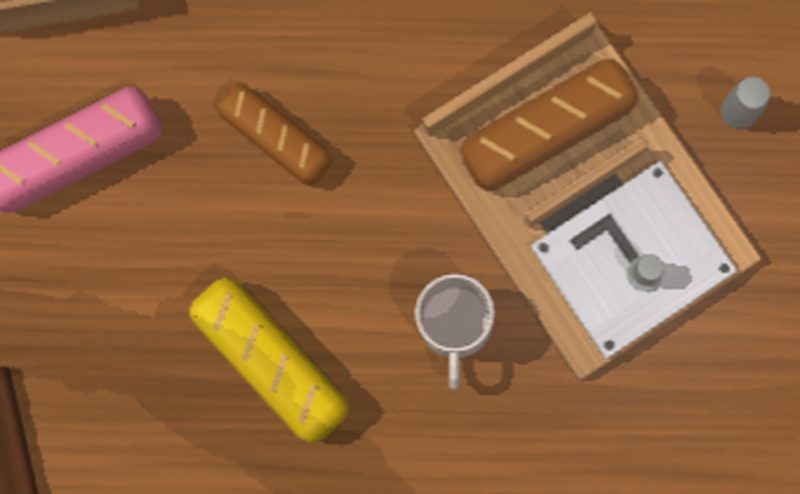

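The only loaf in the clamp is the large brown one (b1 ≈ 550,125; a1 ≈ 300,245). Look-alikes are small brown (b1 272,132), pink (80,150) and yellow (268,360), all off the clamp, as are the red one and the tray loaves in a1. The handle (b1 648,270; a1 240,150) is at the start of the long leg. Next I'll refine the clamp pose.

```bash
cat >> h.py <<'E'
def plate(im):
    f=im["frame"]; hsv=cv2.cvtColor(f,cv2.COLOR_RGB2HSV)
    m=((hsv[...,1]<40)&(hsv[...,2]>150)).astype(np.uint8)
    n,l,st,ce=cv2.connectedComponentsWithStats(m)
    best=None
    for i in range(1,n):
        if st[i,4]<800: continue
        p=hit(im,*ce[i],.034)
        if np.hypot(p[0]-.5,p[1]+.06)<.06: best=i
    c=max(cv2.findContours((l==best).astype(np.uint8),cv2.RETR_EXTERNAL,cv2.CHAIN_APPROX_NONE)[0],key=len)[:,0]
    P=np.array([hit(im,u,v,.034)[:2] for u,v in c])
    return P,cv2.minAreaRect((P*1000).astype(np.float32))
E
python3 - <<'E'
from h import *
for c in ["scene","top"]:
    im=imaging.get_image(c)
    P,r=plate(im); print(c,r)
    for n in ["corner","slot_end","clamp","handle_mid"]:
        for q in finder.spot_point(n,c)[:1]:
            v,u=q["point"][0]*480,q["point"][1]*640
            print(n,hit(im,u,v,dict(clamp=0,handle_mid=.059).get(n,.034)).round(4))
    for q in finder.trace("loaf",c):
        p=hit(im,q["point"][1]*640,q["point"][0]*480,.05)
        if p[1]<.2: print("loaf",p.round(3))
E
```

```text
scene ((490.73455810546875, -68.54046630859375), (147.40411376953125, 184.02052307128906), 39.96136474609375)
corner [ 0.5461 -0.0396  0.034 ]
slot_end [ 0.5107 -0.0085  0.034 ]
clamp [ 0.4968 -0.06    0.    ]
handle_mid [ 0.4726 -0.0762  0.059 ]
loaf [0.635 0.026 0.05 ]
loaf [ 0.59  -0.304  0.05 ]
top ((494.4334411621094, -62.87770080566406), (145.0460968017578, 171.3171844482422), 34.103485107421875)
corner [ 0.5365 -0.039   0.034 ]
slot_end [ 0.5047 -0.0056  0.034 ]
clamp [ 0.5056 -0.0554  0.    ]
handle_mid [ 0.4808 -0.0721  0.059 ]
loaf [ 0.555 -0.31   0.05 ]
loaf [0.631 0.021 0.05 ]
loaf [ 0.539 -0.019  0.05 ]
```

```bash
python3 -m jog '[[[-3.9,-2.24,0,0,0,0,0],[-3.9,-2.24,0,0,0,0,0],[-3.9,-2.24,0,0,0,0,0],[-3.9,-2.24,0,0,0,0,0],[-3.9,-2.24,0,0,0,0,0],[-3.9,-2.24,0,0,0,0,0],[-3.9,-2.24,0,0,0,0,0],[-3.9,-2.24,0,0,0,0,0],[-3.9,-2.24,0,0,0,0,0],[-3.9,-2.24,0,0,0,0,0],[-3.9,-2.24,0,0,0,0,0],[-3.9,-2.24,0,0,0,0,0]]]' 30
python3 -m jog '[[[0.2,-3.7,0,0,0,0,0],[0.2,-3.7,0,0,0,0,0],[0.2,-3.7,0,0,0,0,0],[0.2,-3.7,0,0,0,0,0],[0.2,-3.7,0,0,0,0,0],[0.2,-3.7,0,0,0,0,0],[0.2,-3.7,0,0,0,0,0],[0.2,-3.7,0,0,0,0,0],[0.2,-3.7,0,0,0,0,0],[0.2,-3.7,0,0,0,0,0]]]'
python3 -m jog '[[[0,0,0,0,0,8.2,0],[0,0,0,0,0,8.2,0],[0,0,0,0,0,8.2,0],[0,0,0,0,0,8.2,0],[0,0,0,0,0,8.2,0],[0,0,0,0,0,8.2,0],[0,0,0,0,0,8.2,0],[0,0,0,0,0,8.2,0]]]'
python3 -m jog '[[[0,0,0,0,0,8.2,0],[0,0,0,0,0,8.2,0],[0,0,0,0,0,8.2,0],[0,0,0,0,0,8.2,0],[0,0,0,0,0,8.2,0],[0,0,0,0,0,8.2,0],[0,0,0,0,0,8.2,0],[0,0,0,0,0,8.2,0],[0,0,0,0,0,0,0],[0,0,0,0,0,0,0]]]'
cat >> h.py <<'E'
from scipy.spatial.transform import Rotation as R
Y=np.radians(34.1); O=np.array([.5006,-.0587,0]); C=R.from_euler('z',Y).as_matrix()
def toC(p): return (C.T@(np.asarray(p)-O))*1000
def rep():
    s=ctrl.get_state(); T=R.from_rotvec(s["tool_rot"]).as_matrix()
    print("t",round(s["time"],2),"clamp mm",toC(s["position"]).round(1),"toolx yaw",np.degrees(np.arctan2(T[1,0],T[0,0])).round(1),"z",T[:,2].round(3),"F clamp",(C.T@s["ft_force"]).round(1),"grip",round(s["grip_width"],3),"q",np.round(s["joint_positions"],2))
E
python3 -c "from h import *; rep()"
```

```text
time: 2.6
position: [0.5508, 0.248, 0.2449]
tool_rot: [0.403, 3.115, 0.001]
ft_force: [0.3, 0.1, 0.8]
grip_width: 0.03
time: 3.6
position: [0.4355, -0.1048, 0.2448]
tool_rot: [0.404, 3.115, 0.001]
ft_force: [0.7, -1.4, -0.4]
grip_width: 0.005
time: 4.4
position: [0.4361, -0.1034, 0.2448]
tool_rot: [2.034, 2.394, 0.001]
ft_force: [-0.4, 0.3, -0.4]
grip_width: 0.005
time: 5.4
position: [0.4361, -0.1034, 0.2447]
tool_rot: [-3.003, -0.924, -0.0]
ft_force: [0.1, 0.3, 0.1]
grip_width: 0.005
t 5.4 clamp mm [-78.5  -0.9 244.7] toolx yaw 34.2 z [ 0.  0. -1.] F clamp [0.3 0.2 0.1] grip 0.005 q [-0.24 -0.13  0.38  1.93  0.05  1.33 -0.85]
```

```bash
python3 -m jog '[[[0,0.1,4.4,0,0,0,0],[0,0,4.4,0,0,0,0],[0,0,4.4,0,0,0,0],[0,0,3,0,0,0,0],[0,0,1.5,0,0,0,0],[0,0,0,0,0,0,0],[0,0,0,0,0,0,0]]]'
python3 - <<'E'
from h import *
rep()
im=imaging.get_image("scene"); f=im["frame"].copy()
for p in [(-40,0,84),(-40,0,34),(40,0,34),(40,40,34)]:
    u,v=proj(im,O+C@(np.array(p)/1000)); cv2.circle(f,(int(round(u*1)),int(round(v))),1,(255,0,0),-1)
cv2.imwrite("pics/c1.png",cv2.resize(f[150:320,140:340],(800,680))[:600,:,::-1])
E
```

```text
time: 6.1
position: [0.437, -0.1042, 0.068]
tool_rot: [3.003, 0.922, 0.001]
ft_force: [-0.2, -0.8, 0.8]
grip_width: 0.005
t 6.1 clamp mm [-78.2  -2.1  68. ] toolx yaw 34.1 z [ 0. -0. -1.] F clamp [-0.6 -0.5  0.8] grip 0.005 q [-0.22  0.06  0.41  2.14 -0.03  0.94 -0.77]
```

View pics/c1.png

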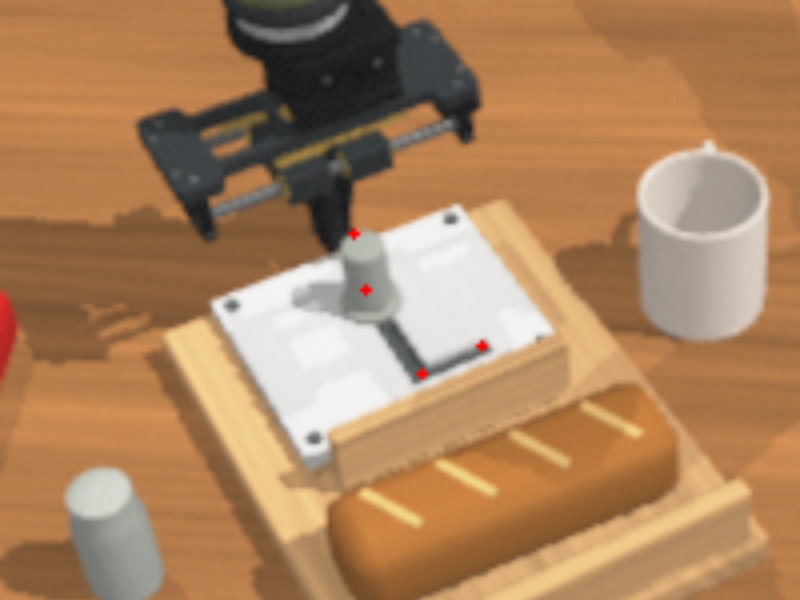

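The finger stands behind the handle, and the projected corner and slot end (c1 420,373 and 482,346) lie on the slot. Now I push along the long leg.

```bash
python3 -m jog '[[[1,-0.1,0,0,0,0,0],[1,-0.1,0,0,0,0,0],[0.7,0,0,0,0,0,0],[0.7,0,0,0,0,0,0],[0.7,0,0,0,0,0,0],[0.7,0,0,0,0,0,0],[0.7,0,0,0,0,0,0],[0.7,0,0,0,0,0,0],[0.7,0,0,0,0,0,0],[0.7,0,0,0,0,0,0]]]'
python3 -c "from h import *; rep()"
```

```text
time: 7.15
position: [0.4985, -0.06, 0.0674]
tool_rot: [-3.004, -0.919, 0.002]
ft_force: [-4.0, -2.2, 0.9]
grip_width: 0.006
t 7.15 clamp mm [-2.5  0.1 67.4] toolx yaw 34.0 z [-0.001 -0.    -1.   ] F clamp [-4.6  0.5  0.9] grip 0.006 q [-0.27  0.18  0.37  2.02 -0.08  0.96 -0.84]
```

```bash
python3 -m jog '[[[0.5,0,0,0,0,0,0],[0.5,0,0,0,0,0,0],[0.4,0,0,0,0,0,0],[0.3,0,0,0,0,0,0],[0,0,0,0,0,0,0]]]'
python3 - <<'E'
from h import *
rep()
im=imaging.get_image("top"); cv2.imwrite("pics/d1.png",im["frame"][:,:,::-1])
im=imaging.get_image("scene");f=im["frame"].copy()
for p in [(40,0,34),(40,40,34),(40,0,84)]:
    u,v=proj(im,O+C@(np.array(p)/1000)); cv2.circle(f,(int(round(u*1)),int(round(v))),1,(255,0,0),-1)
cv2.imwrite("pics/d2.png",cv2.resize(f[170:320,140:340],(800,600))[:,:,::-1])
E
```

```text
time: 7.65
position: [0.5131, -0.05, 0.0675]
tool_rot: [-3.004, -0.92, -0.001]
ft_force: [-0.1, -0.1, 0.5]
grip_width: 0.003
t 7.65 clamp mm [15.2  0.1 67.5] toolx yaw 34.1 z [ 0.001  0.    -1.   ] F clamp [-0.2 -0.   0.5] grip 0.003 q [-0.28  0.21  0.36  1.99 -0.09  0.96 -0.86]
```

View pics/d2.png

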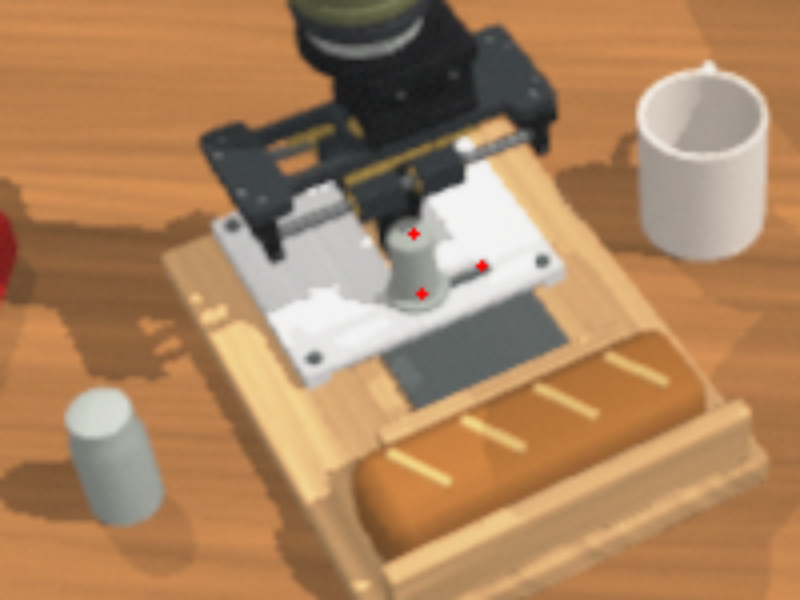

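The handle is almost at the corner and the loaf is at the fence. I'll press gently until the stop shows in the force.

```bash
for i in 1; do python3 -m jog '[[[0.2,0,0,0,0,0,0],[0.1,0,0,0,0,0,0]]]' >/dev/null; python3 -c "from h import *; rep()"; done
python3 -m jog '[[[0.2,0,0,0,0,0,0],[0,0,0,0,0,0,0]]]' >/dev/null; python3 -c "from h import *; rep()"
```

```text
t 7.95 clamp mm [17.2  0.1 67.5] toolx yaw 34.0 z [-0.001 -0.    -1.   ] F clamp [-3.7  0.2  0.5] grip 0.003 q [-0.28  0.21  0.36  1.98 -0.09  0.96 -0.86]
t 8.15 clamp mm [17.7 -0.1 67.4] toolx yaw 34.0 z [-0.003 -0.001 -1.   ] F clamp [-6.8  0.9  4.9] grip 0.007 q [-0.28  0.21  0.36  1.98 -0.09  0.97 -0.86]
```

```bash
python3 -m jog '[[[0.2,0,0,0,0,0,0],[0,0,0,0,0,0,0]]]' >/dev/null; python3 -c "from h import *; rep()"
```

```text
t 8.35 clamp mm [18.  -0.2 67.1] toolx yaw 33.9 z [-0.006 -0.002 -1.   ] F clamp [-10.9  -0.5   6.3] grip 0.006 q [-0.28  0.22  0.36  1.98 -0.09  0.97 -0.86]
```

```bash
python3 -m jog '[[[-1,0,0,0,0,0,0],[-2.5,0,0,0,0,0,0],[0,2.4,0,0,0,0,0],[0,2.4,0,0,0,0,0],[2,0,0,0,0,0,0],[2,0,0,0,0,0,0],[1.8,0,0,0,0,0,0],[0,0,0,0,0,0,0]]]' >/dev/null; python3 - <<'E'
from h import *
rep()
im=imaging.get_image("scene");f=im["frame"]
cv2.imwrite("pics/e2.png",cv2.resize(f[170:320,140:340],(800,600))[:,:,::-1])
E
```

```text
t 9.15 clamp mm [ 48.1 -47.1  67.8] toolx yaw 34.2 z [ 0.003  0.001 -1.   ] F clamp [ 0.4 -0.3  0.4] grip 0.004 q [-0.24  0.32  0.37  1.86 -0.14  0.99 -0.79]
```

View pics/e2.png

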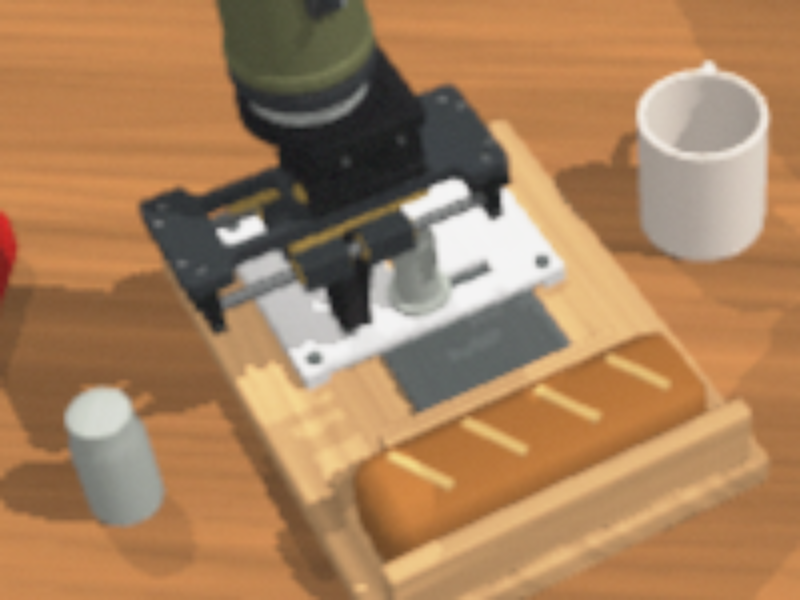

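```bash
python3 -m jog '[[[-0.7,-0.5,0,0,0,0,0],[0,-0.8,0,0,0,0,0],[0,-0.6,0,0,0,0,0],[0,-0.6,0,0,0,0,0],[0,-0.6,0,0,0,0,0],[0,-0.6,0,0,0,0,0],[0,-0.6,0,0,0,0,0],[0,-0.5,0,0,0,0,0],[0,-0.5,0,0,0,0,0]]]' >/dev/null; python3 -c "from h import *; rep()"
```

```text
t 10.1 clamp mm [37.6  5.4 67.6] toolx yaw 34.0 z [ 0. -0. -1.] F clamp [-0.5 -2.   1.4] grip 0.002 q [-0.31  0.23  0.36  1.96 -0.1   0.97 -0.88]
```

```bash
python3 -m jog '[[[0,-0.3,0,0,0,0,0],[0,-0.2,0,0,0,0,0],[0,0,0,0,0,0,0]]]' >/dev/null; python3 -c "from h import *; rep()"
```

```text
t 10.4 clamp mm [37.8 10.5 67.6] toolx yaw 34.1 z [ 0.  0. -1.] F clamp [-0.9 -0.5  0.5] grip 0.002 q [-0.31  0.23  0.35  1.96 -0.1   0.97 -0.89]
```

```bash
python3 -m jog '[[[0,-0.2,0,0,0,0,0],[0,0,0,0,0,0,0]]]' >/dev/null; python3 -c "from h import *; rep()"; python3 -m jog '[[[0,-0.2,0,0,0,0,0],[0,0,0,0,0,0,0]]]' >/dev/null; python3 -c "from h import *; rep()"
```

```text
t 10.6 clamp mm [37.8 12.  67.6] toolx yaw 34.0 z [ 0.  0. -1.] F clamp [-0.4 -2.   0.3] grip 0.006 q [-0.32  0.23  0.35  1.96 -0.09  0.97 -0.9 ]
t 10.8 clamp mm [37.6 12.7 67.8] toolx yaw 34.0 z [ 0.002 -0.001 -1.   ] F clamp [ 0.9 -5.1 -2.1] grip 0.008 q [-0.32  0.22  0.35  1.97 -0.09  0.96 -0.9 ]
```

```bash
python3 -m jog '[[[0,-0.2,0,0,0,0,0],[0,0,0,0,0,0,0]]]' >/dev/null; python3 -c "from h import *; rep()"; python3 -m jog '[[[0,-0.1,0,0,0,0,0],[0,0,0,0,0,0,0],[0,0,0,0,0,0,0]]]' >/dev/null; python3 -c "from h import *; rep()"
```

```text
t 11.0 clamp mm [37.6 13.2 68. ] toolx yaw 34.0 z [ 0.004 -0.003 -1.   ] F clamp [ 0.7 -8.  -2.5] grip 0.007 q [-0.32  0.22  0.35  1.97 -0.09  0.96 -0.9 ]
t 11.3 clamp mm [37.6 13.4 68. ] toolx yaw 33.9 z [ 0.005 -0.003 -1.   ] F clamp [  0.6 -10.   -2.8] grip 0.001 q [-0.32  0.22  0.35  1.97 -0.09  0.96 -0.91]
```

At the end stop: the force climbs while the position stalls. I back off, go up and away, then check.

```bash
python3 -m jog '[[[0,1,0,0,0,0,0],[0,2.5,0,0,0,0,0],[-1.5,1,-1.5,0,0,0,0],[-1,0,-4.5,0,0,0,0],[0,0,-4.8,0,0,0,0],[-3,0,-3.5,0,0,0,0],[-3,0,-3.5,0,0,0,0],[0,0,0,0,0,0,0],[0,0,0,0,0,0,0]]]' >/dev/null
python3 - <<'E'
from h import *
rep()
for c in ["scene","top"]:
    im=imaging.get_image(c);f=im["frame"].copy()
    for n,z in [("handle_mid",.059),("loaf",.022),("mug_rim",.09),("shaker",0)]:
        for q in finder.spot_point(n,c)[:3]:
            p=hit(im,q["point"][1]*640,q["point"][0]*480,z); print(c,n,round(q["conf"],2),p.round(3),toC(p).round(1))
    if c=="scene":
        cv2.imwrite("pics/f2.png",cv2.resize(f[170:320,140:340],(800,600))[:,:,::-1])
E
```

```text
t 12.2 clamp mm [-48.1 -27.8 247. ] toolx yaw 34.0 z [ 0.003  0.002 -1.   ] F clamp [ 0.4  0.5 -0.2] grip 0.001 q [-0.25 -0.04  0.42  1.85  0.01  1.33 -0.82]
scene handle_mid 0.69 [0.512 0.003 0.059] [43.7 44.9 59. ]
scene loaf 0.97 [0.66  0.047 0.022] [191.5  -2.2  22. ]
scene loaf 0.91 [0.412 0.315 0.022] [135.8 358.7  22. ]
scene loaf 0.88 [0.648 0.326 0.022] [337.4 235.6  22. ]
top handle_mid 0.5 [ 0.508 -0.004  0.059] [37.1 40.9 59. ]
top loaf 0.92 [0.378 0.323 0.022] [112.1 385.1  22. ]
top loaf 0.81 [0.654 0.046 0.022] [185.9   0.3  22. ]
top loaf 0.75 [0.599 0.541 0.022] [417.2 441.5  22. ]
top mug_rim 0.85 [0.433 0.126 0.09 ] [ 48.  190.9  90. ]
top shaker 0.53 [ 0.66  -0.185  0.   ] [  61.  -193.9    0. ]
```

View pics/f2.png

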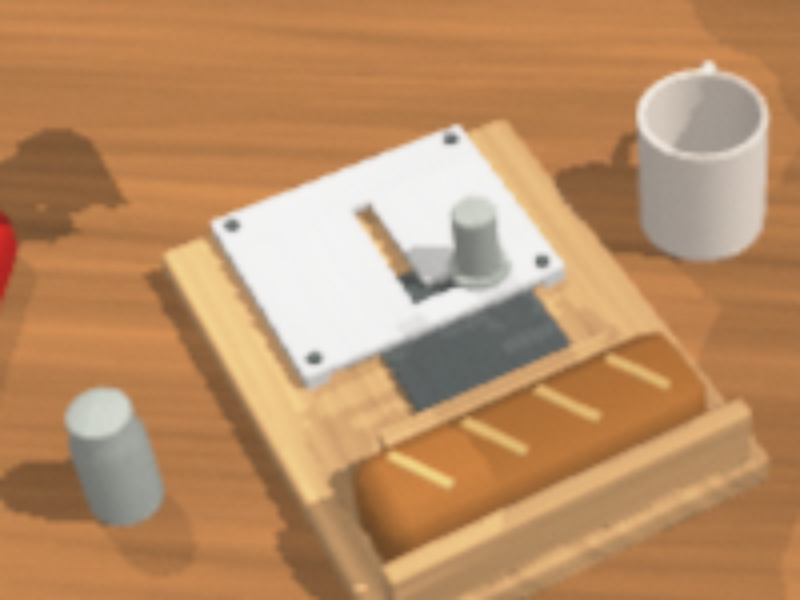

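The handle sits at the short leg's end (475,240) with its flange flat on the plate. The loaf lies square between jaw and fence, the mug and shaker stand unmoved, and the hand is clear.

```bash
python3 -c "from bench import close_job; print(close_job())"
```

```text
the job is handed in; nothing more can be done
None
```

The loaf is clamped and the job is handed in. With the fingers shut, I pushed the handle along the long leg to its stop. I then moved round to its -y side and pushed it along the short leg to the end stop.

- **Stops:** at each stop the wrist force rose to about 10–11 N while the finger stopped moving.
- **Handle:** the networks put it at clamp (37, 41) mm from the top camera and (44, 45) mm from the scene camera, against a target of (40, 40). The two cameras disagree by several millimetres. The stall at the stop and the last picture, with the flange flat on the plate, both say it is home.
- **Loaf:** it lies flat and square at the fence, at clamp x about 186 mm (top camera) to 191 mm (scene camera). The lower reading is close to the 185 mm limit.
- **Mug and shaker:** they look unmoved. Their measured positions agree with the first ones to within 10 mm, which is about the measuring noise. The scene camera's network missed both in the final check.
- **Hand and time:** the hand finished about 25 cm above the counter, touching nothing. The clock stood at about 12 s.

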